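# Pre-set and clamp the iris damper

### The arm

A 7-joint arm with a two-finger parallel gripper is mounted at the origin on the work surface. World frame = base frame: x ahead of the robot, y to its left, z up, the work surface at z = 0. Lengths are in m, angles in rad, forces in N, time in s.
With the tool pointing down it reaches from about 0.425 to 0.875 m from the base axis. Payload 4.7 kg.
Tool frame: the origin (TCP) lies where the fingers leave the gripper's body, on its centre line; the fingertips stand 70 mm ahead of it and the grasp point (between the pads) lies 51 mm ahead of it; z points along the fingers, y is the line along which they close (so a half turn about z gives the same grasp; the last joint's range is limited). The gripper opens to 87 mm and grips with 3 to 60 N. Pads are 19 mm wide; open, the fingers measure 117 mm over their backs; the gripper's body (75 mm by 190 mm) begins 51 mm behind the grasp point.
Start: joints at [1.249, 0.321, -0.07, 1.45, 0.023, 1.371, -0.057], TCP at [0.214, -0.614, 0.292] pointing down, gripper open.
Joint ranges: [-2.86, 2.86], [-0.3, 2.09], [-1.38, 1.24], [0.06, 2.45], [-1.56, 4.7], [0.09, 2.05], [-2.69, 2.69]. Speed limits (rad/s): [2.57, 2.57, 3.14, 3.14, 3.14, 3.14, 3.14].

### API

Orientations are given as a rotation vector (axis times angle).
In Python, from bench import get_state, get_image, get_calibration, close_job gives the robot as it stands.
- The arm moves only by the tool send_rows, never from a script. Its argument "rows" is a list of rows, each an object of numbers: "hand": the finger opening in mm, from 0 to 87; "x", "y", "z": the shift along the world's x, y, z in mm; "roll": the turn about the world's z in degrees. A call has 1 to 10 rows; each row shifts and turns the commanded pose from where the row before left it; what a row does not reach is not made up. A row lasts 1/10 s, in which the tool goes at most 50 mm and 8.59 degrees, less where a joint would pass 70% of its speed; a pose out of reach is approached as far as the arm can. A call is refused whole if a number of a shift passes 50 or a number of a turn 8.59, either way. A call with a gripper value outside its range is refused whole. The fingers move at their own pace and stop on an object; "force" is the grip in N (left out, the last holds). Time passes only in rows, so rows that do not move let the fingers close. It gives the time, the measured TCP pose, the force, the opening and the grip force at its end, in the units of the state.
- get_state(): the state, without advancing time (a new reading comes with each control period).
- get_image(name): name is "scene" or "top" or "wrist"; returns the picture (480x640x3 uint8, blue, green, red); there is no depth.
- get_calibration(name): a dict with "mtx" (3x3 intrinsics, pixels), "D" ([k1, k2, p1, p2, k3] as OpenCV has them; the pictures are not rectified), "world_from_camera" (4x4, takes a point from camera to world coordinates). Camera axes: x right, y down, z forward; pixel columns grow to the right and rows downward; lengths in m; the calibration is good to about 2 mm. A picture is of the moment at which its call begins: read the wrist's pose just before it. get_calibration takes no time and is no camera call; for the wrist camera it gives the pose at the moment of the call.
- close_job(): hands the job in; it is judged then, once.
The state is a dict: "time": time; "joint_positions": joint angles; "qd": joint speeds; "joint_torque": joint torques, N m; "position": TCP position; "tool_rot": TCP orientation; "ft_force": force on the tool from outside, world axes, zero at the start; "torque": the same for the moment, N m; "grip_width": opening from 0.0 (shut) to 1.0 (fully open); "grip_force": force on a finger pad.
Only numpy, scipy, OpenCV 4.12 (cv2) and the standard library are available. Lean on these libraries where they do the work, as an engineer would, in place of code of your own. Each camera call takes 0.05 s, during which the arm holds its last target. There are 200 camera calls.

### The job

On the bench stands an air-duct iris damper. With the fingertips, push the ring's lever round by its upright peg until the lever arm stands midway between the two ears of the set-point clip on the scale; only then push the short clamp lever round to its stop so that the setting is locked, and leave both there. Push gently: do not grip, lift or shift the damper, do not move the clip, and leave the other things on the bench alone.

Things in the scene. Friction and masses are not known exactly. Their poses are not given: they have to be found in the camera images.
- damper: iris damper, 4 kg, standing loose on the bench: square foot plate 220 x 220 x 8 mm carrying a round dark steel housing 200 mm in diameter whose flat top is 46 mm above the bench. Origin: centre of the underside, on the ring's axis; z up. The scale (white ticks every 10 degrees on the rim, long ones every 30) spans 70 degrees either side of the damper's +x axis.
- iris_ring (a joint): angle of the steel ring and its lever about the damper's vertical axis, rad: 0 when the lever points along the damper's +x, growing counter-clockwise seen from above; range -1.15 to 1.0. It always starts clockwise of the clip, so it must be pushed counter-clockwise. Stiff by friction (about 1 N at the peg), no spring: it stays where it is left.
- lever_mark (a point): point on the lever arm's centre line above the scale, 100 mm from the ring's axis. The arm is a flat steel bar 10 mm wide, its underside 58 mm and its top 64 mm above the bench, running out from the ring to 144 mm from the axis.
- lever_peg (a point): the upright peg at the lever's end, 135 mm from the ring's axis, outside the housing but over the bench: 12 mm diameter from 64 to 80 mm above the bench, then a steel head 16 mm in diameter up to 92 mm. The point lies on its axis, 78 mm above the bench. This peg is what to push.
- set_clip (a joint): angle of the set-point clip on the scale, rad, measured as iris_ring is: the wanted value of iris_ring. The clip holds by friction and must not be moved.
- clip_mark (a point): midpoint between the clip's two ears, 100 mm from the ring's axis. The steel clip is 30 mm wide with two ears, each 4 mm thick, their middles 26 mm apart, top 55 mm above the bench, reaching from 94 to 110 mm from the axis; the lever arm passes over it.
- clamp (a joint): angle of the short clamp lever, rad: starts open at 0 to 0.2, grows clockwise seen from above, against its stop at 1.257; locked beyond 1.1. Stiff by friction (about 2 N at its peg), no spring. At 0 it points 95 degrees counter-clockwise of the damper's +x, outward; at the stop it points 23 degrees counter-clockwise of +x.
- clamp_pivot (a point): on the clamp lever's vertical pivot axis, 80 mm above the bench, on the rim of the housing's top 88 mm from the ring's axis. The pivot post is 16 mm in diameter, up to 66 mm above the bench.
- clamp_peg (a point): the upright peg at the clamp lever's end, 55 mm from its pivot: 14 mm in diameter, 65 to 91 mm above the bench; the point lies on its axis, 80 mm above the bench. The lever bar is 10 mm wide, 58 to 65 mm above the bench.
- socket: bystander: steel wrench socket standing upright, 26 mm in diameter, 40 mm tall, near the damper beyond the lever's sweep; origin centre of underside
- jar: bystander: pale jar with a lid, 56 mm in diameter, 75 mm tall, standing beside the damper on the lever's starting side; origin centre of underside
- tape: bystander: roll of white tape lying flat, 64 mm in diameter, 19 mm tall, on the damper's rear side; origin centre of underside
- screwdriver: bystander: screwdriver with orange handle lying flat; origin at its middle, underside
- wrench: bystander: steel wrench lying flat; origin at its middle, underside
- meter: bystander: yellow test meter lying flat, 150 x 75 x 40 mm; origin centre of underside
- pliers: bystander: orange-handled pliers lying flat, about 165 x 80 x 18 mm; origin near the joint, underside

How it is judged:
By the outcome, as a careful person would: the job done as asked, in the order asked, and still so for the second after the job is handed in, with the robot touching nothing.
It also fails if it takes over 51 s, if anything falls off the work surface, if the arm or the gripper's body presses on something with over 40 N, if the wrist force passes 120 N, or if a joint passes its speed limit or range.

## Working session

There is one attempt and no reset: what is moved stays moved. The work goes in short steps, Python scripts to look and compute and a tool call to move; the robot and the scene stay as the last step left them, time stands still between calls to the robot, and variables do not carry over. Pictures are saved under pics/ and viewed, at most 10 in all, crops included, and the job is handed in when it is done.

Besides the shell and the picture viewer there is one more tool, called by a JSON object that holds its "op" and its "data". send_rows: Moves the arm, as the interface text tells. Its arguments: {"type":"object","properties":{"rows":{"type":"array","items":{"type":"object","properties":{"hand":{"type":"number"},"x":{"type":"number"},"y":{"type":"number"},"z":{"type":"number"},"roll":{"type":"number"}}}},"force":{"type":"number"}},"required":["rows"]}

```bash
mkdir -p pics; cat > h.py <<'E'
import numpy as np,cv2
from bench import *
def ray(name,uv,cal=None):
    c=cal or get_calibration(name);K=np.array(c["mtx"]);D=np.array(c["D"]);T=np.array(c["world_from_camera"])
    p=cv2.undistortPoints(np.array(uv,float).reshape(-1,1,2),K,D).reshape(-1,2)
    d=np.c_[p,np.ones(len(p))]@T[:3,:3].T
    return T[:3,3],d
def at(name,uv,z,cal=None):
    o,d=ray(name,uv,cal);z=np.broadcast_to(z,len(d));return o+d*((z-o[2])/d[:,2])[:,None]
def proj(name,P,cal=None):
    c=cal or get_calibration(name);T=np.linalg.inv(np.array(c["world_from_camera"]))
    q=np.array(P,float)@T[:3,:3].T+T[:3,3]
    return cv2.projectPoints(q,np.zeros(3),np.zeros(3),np.array(c["mtx"]),np.array(c["D"]))[0].reshape(-1,2)
E
python3 - <<'E'
from h import *
for n in("top","scene"): cv2.imwrite(f"pics/{n}0.png",get_image(n)); print(n,np.round(get_calibration(n)["world_from_camera"],3))
s=get_state();print(s["time"],s["position"],s["tool_rot"])
E
```

```text
top [[ 0.007 -0.982  0.191  0.297]
 [-1.    -0.005  0.012 -0.039]
 [-0.011 -0.191 -0.982  1.367]
 [ 0.     0.     0.     1.   ]]
scene [[-0.397  0.628 -0.669  1.516]
 [ 0.918  0.266 -0.294  0.383]
 [-0.007 -0.731 -0.683  1.077]
 [ 0.     0.     0.     1.   ]]
0.1 [ 0.21400914 -0.61333457  0.29121858] [-3.09563278e+00 -5.24815090e-01  6.25362648e-04]
```

View pics/top0.png

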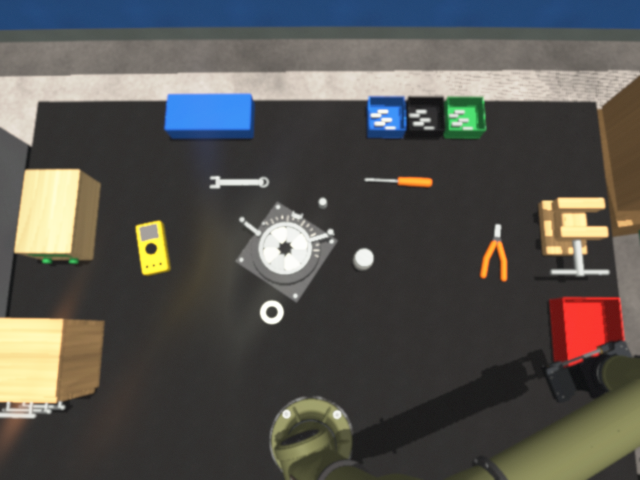

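View pics/scene0.png

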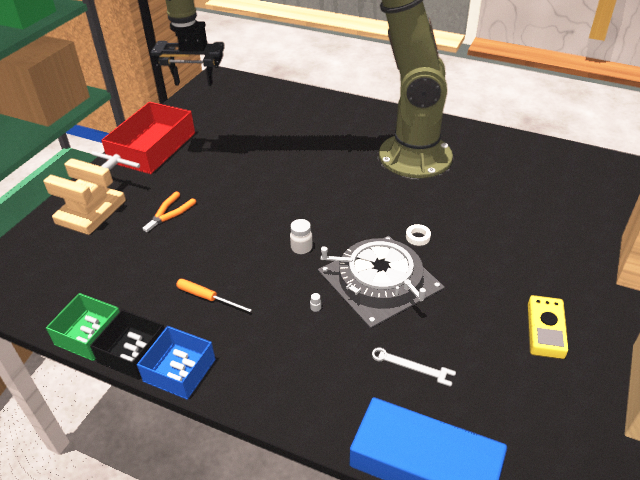

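Both views show the damper: in top at about (286,250), with the lever peg near (331,233), the clamp at (243,220), the jar at (364,259) and the socket at (322,202). I'll enlarge both.

```bash
python3 - <<'E'
from h import *
a=cv2.imread("pics/top0.png")[185:315,225:385];cv2.imwrite("pics/topc.png",cv2.resize(a,None,fx=5,fy=4.5 if 0 else 4.6,interpolation=cv2.INTER_CUBIC))
a=cv2.imread("pics/scene0.png")[215:335,285:445];cv2.imwrite("pics/scenec.png",cv2.resize(a,None,fx=5,fy=5,interpolation=cv2.INTER_CUBIC))
E
```

```text
(no output)
```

View pics/topc.png

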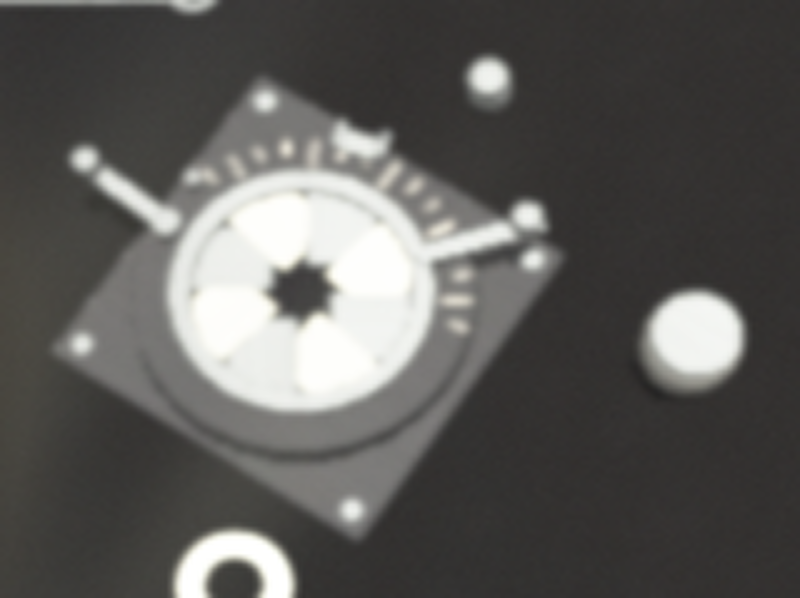

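View pics/scenec.png

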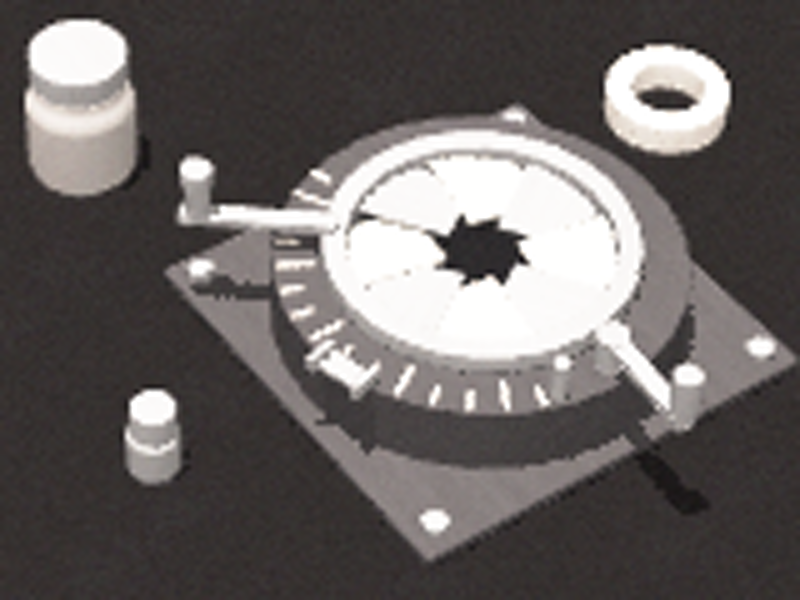

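In topc the plate corners are at (262,75), (563,258), (358,541) and (52,348). The lever peg head is at (527,214), the clamp peg at (84,158) and the clip at (362,138). In scenec the corners are at (165,270), (430,560), (797,358) and (518,103), with the pegs at (197,168) and (689,373).

```bash
python3 - <<'E'
from h import *
t=lambda l:[(x/5+225-.4,y/4.6+185-.4) for x,y in l]
s=lambda l:[(x/5+285-.4,y/5+215-.4) for x,y in l]
tc=at("top",t([(262,75),(563,258),(358,541),(52,348)]),.008)
sc=at("scene",s([(430,560),(165,270),(518,103),(797,358)]),.008)
for n,c in(("top",tc),("scene",sc)):
    print(n,np.round(c[:,:2],4).tolist(),"ctr",c.mean(0).round(4),"sides",np.linalg.norm(c-np.roll(c,-1,0),axis=1).round(3))
    e=[np.degrees(np.arctan2(*(c[(i+1)%4]-c[i])[1::-1]))%90 for i in range(4)];print(np.round(e,1))
def show(n,f,pts,zs,c0,yaw=None):
    p=at(n,f(pts),np.array(zs))
    for q in p: 
        d=q[:2]-c0[:2];print(n,q.round(4),"r",np.hypot(*d).round(4),"ang",np.degrees(np.arctan2(d[1],d[0])).round(1))
for n,f,pts,c in(("top",t,[(527,214),(84,158),(165,222),(362,138),(337,128),(390,135),(488,75),(700,335)],tc.mean(0)),("scene",s,[(197,168),(689,373),(612,330),(345,365),(318,352),(372,378),(153,405),(78,45)],sc.mean(0))):
    show(n,f,pts,[.092,.091,.066,.055,.055,.055,.04,.075],c)
E
```

```text
top [[0.6793, 0.1094], [0.5577, -0.0725], [0.3757, 0.0463], [0.4975, 0.2292]] ctr [0.5275 0.0781 0.008 ] sides [0.219 0.217 0.22  0.218]
[56.2 56.9 56.3 56.6]
scene [[0.6825, 0.1117], [0.563, -0.0717], [0.3809, 0.0466], [0.4993, 0.2289]] ctr [0.5314 0.0789 0.008 ] sides [0.219 0.217 0.217 0.217]
[56.9 57.  57.  57.4]
top [ 0.5687 -0.0503  0.092 ] r 0.1348 ang -72.2
top [0.603  0.1996 0.091 ] r 0.143 ang 58.2
top [0.5683 0.1562 0.066 ] r 0.0881 ang 62.4
top [0.6252 0.0451 0.055 ] r 0.103 ang -18.6
top [0.6316 0.0598 0.055 ] r 0.1056 ang -10.0
top [0.6272 0.0289 0.055 ] r 0.1111 ang -26.3
top [ 0.6707 -0.0275  0.04  ] r 0.1779 ang -36.4
top [ 0.4975 -0.1475  0.075 ] r 0.2276 ang -97.6
scene [ 0.5711 -0.0498  0.092 ] r 0.1346 ang -72.8
scene [0.6053 0.1998 0.091 ] r 0.1417 ang 58.6
scene [0.5704 0.1552 0.066 ] r 0.0857 ang 63.0
scene [0.6282 0.0482 0.055 ] r 0.1015 ang -17.6
scene [0.6255 0.0339 0.055 ] r 0.1043 ang -25.6
scene [0.6308 0.0624 0.055 ] r 0.1007 ang -9.4
scene [ 0.6722 -0.0278  0.04  ] r 0.1766 ang -37.1
scene [ 0.4968 -0.1474  0.075 ] r 0.2289 ang -98.7
```

The two cameras agree to within 4 mm and the sizes match:

| Item | Value |
|---|---|
| Damper centre | about (0.530, 0.0785) |
| Damper yaw | about -33° |
| Lever | world -72.5° |
| Clip | about -18° |
| Clamp pivot | about (0.569, 0.156) |
| Clamp peg | about (0.604, 0.200) |

Tool x already lies near the push tangent, at 19°. I'm approaching at height with the fingers closed.

{"op": "send_rows", "data": {"rows": [{"hand":0,"x":23,"y":40},{"hand":0,"x":23,"y":40},{"hand":0,"x":23,"y":40},{"hand":0,"x":23,"y":40},{"hand":0,"x":23,"y":40},{"hand":0,"x":23,"y":40},{"hand":0,"x":23,"y":40},{"hand":0,"x":23,"y":40},{"hand":0,"x":23,"y":40},{"hand":0,"x":23,"y":40}], "force": 20}}

```text
schema error: expected keys hand, x, y, z, roll
```

{"op": "send_rows", "data": {"rows": [{"hand":0,"x":23,"y":39},{"hand":0,"x":23,"y":39},{"hand":0,"x":23,"y":39},{"hand":0,"x":27,"y":40},{"hand":0},{"hand":0}]}}

```text
schema error: expected keys hand, x, y, z, roll
```

{"op": "send_rows", "data": {"rows": [{"hand":0,"x":23,"y":40,"z":0,"roll":0},{"hand":0,"x":23,"y":40,"z":0,"roll":0},{"hand":0,"x":23,"y":40,"z":0,"roll":0},{"hand":0,"x":23,"y":40,"z":0,"roll":0},{"hand":0,"x":23,"y":40,"z":0,"roll":0},{"hand":0,"x":23,"y":40,"z":0,"roll":0},{"hand":0,"x":23,"y":40,"z":0,"roll":0},{"hand":0,"x":23,"y":40,"z":0,"roll":0},{"hand":0,"x":23,"y":40,"z":0,"roll":0},{"hand":0,"x":23,"y":40,"z":0,"roll":0}], "force": 20}}

```text
time: 1.1
position: [0.4445, -0.2119, 0.2921]
tool_rot: [3.097, 0.525, -0.001]
ft_force: [0.6, 0.2, 0.6]
grip_width: 0.174
grip_force: 0.0
```

{"op": "send_rows", "data": {"rows": [{"hand":0,"x":23,"y":39,"z":0,"roll":0},{"hand":0,"x":23,"y":39,"z":0,"roll":0},{"hand":0,"x":23,"y":39,"z":0,"roll":0},{"hand":0,"x":27,"y":40,"z":0,"roll":0},{"hand":0,"x":0,"y":0,"z":0,"roll":0},{"hand":0,"x":0,"y":0,"z":0,"roll":0}]}}

```text
time: 1.7
position: [0.5402, -0.0554, 0.2917]
tool_rot: [-3.096, -0.53, 0.002]
ft_force: [-0.3, -1.4, -0.6]
grip_width: 0.002
grip_force: 0.0
```

{"op": "send_rows", "data": {"rows": [{"hand":0,"x":0,"y":0,"z":-40,"roll":0},{"hand":0,"x":0,"y":0,"z":-40,"roll":0},{"hand":0,"x":0,"y":0,"z":-30,"roll":0},{"hand":0,"x":0,"y":0,"z":-20,"roll":0},{"hand":0,"x":0,"y":0,"z":-20,"roll":0},{"hand":0,"x":0,"y":0,"z":0,"roll":0}]}}

```text
time: 2.3
position: [0.5373, -0.0588, 0.1393]
tool_rot: [-3.097, -0.52, 0.01]
ft_force: [-0.4, 0.0, 0.1]
grip_width: 0.008
grip_force: 0.0
```

```bash
python3 - <<'E'
from h import *
s=get_state();print(s["position"],s["joint_positions"],s["ft_force"])
cv2.imwrite("pics/w1.png",get_image("wrist"))
E
```

```text
[ 0.53731787 -0.05877241  0.13926976] [ 0.57720894  0.27585169 -0.58387374  1.8764819   0.17433975  1.04648379
 -1.31592348] [-0.42081472  0.01078888  0.08409017]
```

View pics/w1.png

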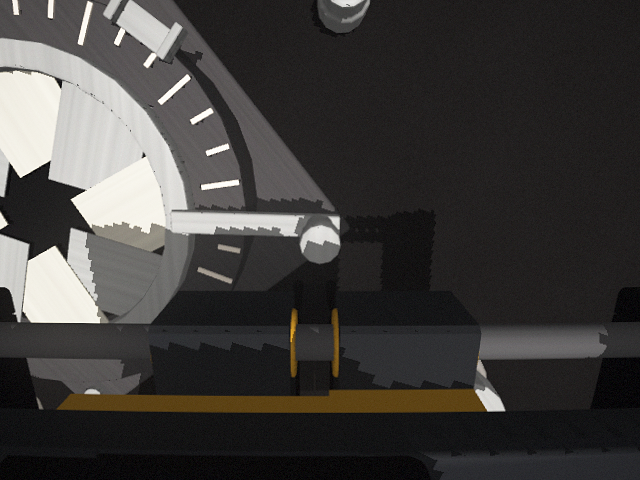

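The wrist view shows the peg head at (320,242), the arm clear of the closed fingers just behind it, and the clip around (145,28), between the +10 and +20 ticks. That matches about 15°. Next I'll compute the push arc.

```bash
cat > arc.py <<'E'
import numpy as np
def arc(c,r,off,angs,p0,x0,xoff):
    # angs deg world of peg; off signed tangential offset of finger; returns increments mm/deg
    p=np.array(p0)*1000;x=x0
    for a in angs:
        A=np.radians(a);q=1000*np.array(c)+1000*r*np.array([np.cos(A),np.sin(A)])+off*np.array([-np.sin(A),np.cos(A)])
        xt=a+xoff;print(a,np.round(q-p,1),round(xt-x,1),"->",q.round(1));p=q;x=xt
E
python3 - <<'E'
from h import *; from arc import arc
cal=get_calibration("wrist")
print("peg",at("wrist",[(320,240)],.092,cal),"clip",at("wrist",[(145,28)],.055,cal),at("wrist",[(113,12),(175,45)],.055,cal))
arc((.5295,.0785),.135,-17.5,[-76]+list(range(-73,-21,3)),(.5403,-.0559),19,90)
E
```

```text
peg [[ 0.57311858 -0.04911706  0.092     ]] clip [[0.62598974 0.04578766 0.055     ]] [[0.62780614 0.05998518 0.055     ]
 [0.62355781 0.03219663 0.055     ]]
-76 [ 4.9 -0.8] -5 -> [545.2 -56.7]
-73 [7.1 1. ] 3 -> [552.2 -55.7]
-70 [7.  1.4] 3 -> [559.2 -54.3]
-67 [6.9 1.7] 3 -> [566.1 -52.6]
-64 [6.8 2.1] 3 -> [573.  -50.5]
-61 [6.7 2.5] 3 -> [579.6 -48.1]
-58 [6.6 2.8] 3 -> [586.2 -45.3]
-55 [6.4 3.1] 3 -> [592.6 -42.1]
-52 [6.2 3.5] 3 -> [598.8 -38.7]
-49 [6.  3.8] 3 -> [604.9 -34.9]
-46 [5.8 4.1] 3 -> [610.7 -30.8]
-43 [5.6 4.4] 3 -> [616.3 -26.4]
-40 [5.4 4.7] 3 -> [621.7 -21.7]
-37 [5.1 5. ] 3 -> [626.8 -16.7]
-34 [4.9 5.2] 3 -> [631.6 -11.5]
-31 [4.6 5.5] 3 -> [636.2  -6. ]
-28 [4.3 5.7] 3 -> [ 6.405e+02 -3.000e-01]
-25 [4.  5.9] 3 -> [644.5   5.6]
-22 [3.7 6.1] 3 -> [648.1  11.7]
```

{"op": "send_rows", "data": {"rows": [{"hand":0,"x":5,"y":-0.5,"z":1,"roll":-2},{"hand":0,"x":7,"y":1,"z":1,"roll":0},{"hand":0,"x":7,"y":1.4,"z":0,"roll":3},{"hand":0,"x":6.9,"y":1.7,"z":0,"roll":3},{"hand":0,"x":6.8,"y":2.1,"z":0,"roll":3},{"hand":0,"x":6.7,"y":2.5,"z":0,"roll":3},{"hand":0,"x":6.6,"y":2.8,"z":0,"roll":3},{"hand":0,"x":6.4,"y":3.1,"z":0,"roll":3},{"hand":0,"x":6.2,"y":3.5,"z":0,"roll":3},{"hand":0,"x":6,"y":3.8,"z":0,"roll":3}]}}

```text
time: 3.35
position: [0.6056, -0.0364, 0.1455]
tool_rot: [2.938, 1.108, 0.001]
ft_force: [-0.8, -1.7, 0.7]
grip_width: 0.003
grip_force: 0.5
```

{"op": "send_rows", "data": {"rows": [{"hand":0,"x":5.8,"y":4.1,"z":0,"roll":3},{"hand":0,"x":5.6,"y":4.4,"z":0,"roll":3},{"hand":0,"x":5.4,"y":4.7,"z":0,"roll":3},{"hand":0,"x":5.1,"y":5,"z":0,"roll":3},{"hand":0,"x":4.9,"y":5.2,"z":0,"roll":3},{"hand":0,"x":4.6,"y":5.5,"z":0,"roll":3},{"hand":0,"x":4.3,"y":5.7,"z":0,"roll":3},{"hand":0,"x":0,"y":0,"z":0,"roll":0},{"hand":0,"x":0,"y":0,"z":0,"roll":0}]}}

```text
time: 4.25
position: [0.6409, -0.0011, 0.145]
tool_rot: [2.69, 1.622, 0.001]
ft_force: [-0.6, 0.3, 0.0]
grip_width: 0.009
grip_force: 0.0
```

```bash
python3 - <<'E'
from h import *
s=get_state();print(s["position"],s["tool_rot"],s["joint_positions"],s["ft_force"])
cv2.imwrite("pics/w2.png",get_image("wrist"))
E
```

```text
[ 0.64090904 -0.00109853  0.14498752] [2.68989128e+00 1.62161561e+00 1.23110962e-03] [ 0.49640706  0.5022051  -0.69504992  1.62163161  0.34597913  1.14328066
 -0.76855621] [-0.59638057  0.30051368  0.03663654]
```

View pics/w2.png

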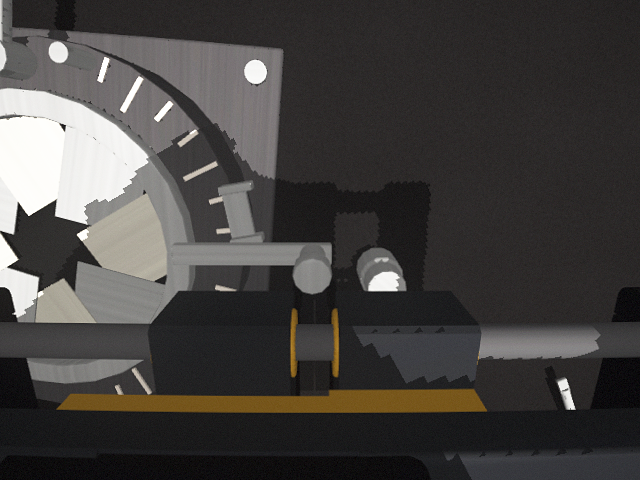

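The lever followed. The arm is now at about row 254 and the clip ears are at about (237,187) and (247,238). I'm measuring the remaining angle.

```bash
python3 - <<'E'
from h import *
cal=get_calibration("wrist");print(np.round(cal["world_from_camera"],3))
c=np.array([.530,.0785])
for n,uv,z in(("peg",(312,270),.092),("ear1",(237,186),.055),("ear2",(247,238),.055),("bolt",(256,72),.010),("armU1",(173,243),.064),("armU2",(331,243),.064),("armL1",(173,265),.064),("armL2",(292,265),.064)):
    p=at("wrist",[uv],z,cal)[0];d=p[:2]-c;print(n,p.round(4),np.hypot(*d).round(4),np.degrees(np.arctan2(d[1],d[0])).round(2))
a=cv2.imread("pics/w2.png")[150:330,110:350];cv2.imwrite("pics/w2c.png",cv2.resize(a,None,fx=3.3,fy=3.3,interpolation=cv2.INTER_CUBIC))
E
```

```text
[[ 0.884 -0.45  -0.126  0.676]
 [-0.467 -0.85  -0.243  0.065]
 [ 0.002  0.273 -0.962  0.236]
 [ 0.     0.     0.     1.   ]]
peg [0.6508 0.0186 0.092 ] 0.1348 -26.39
ear1 [0.6329 0.0596 0.055 ] 0.1047 -10.42
ear2 [0.6244 0.0358 0.055 ] 0.1036 -24.35
bolt [0.6629 0.1066 0.01  ] 0.1358 11.93
armU1 [0.5955 0.0512 0.064 ] 0.0709 -22.66
armU2 [0.6598 0.0172 0.064 ] 0.1435 -25.29
armL1 [0.5895 0.0422 0.064 ] 0.0697 -31.38
armL2 [0.6388 0.0162 0.064 ] 0.1254 -29.8
```

View pics/w2c.png

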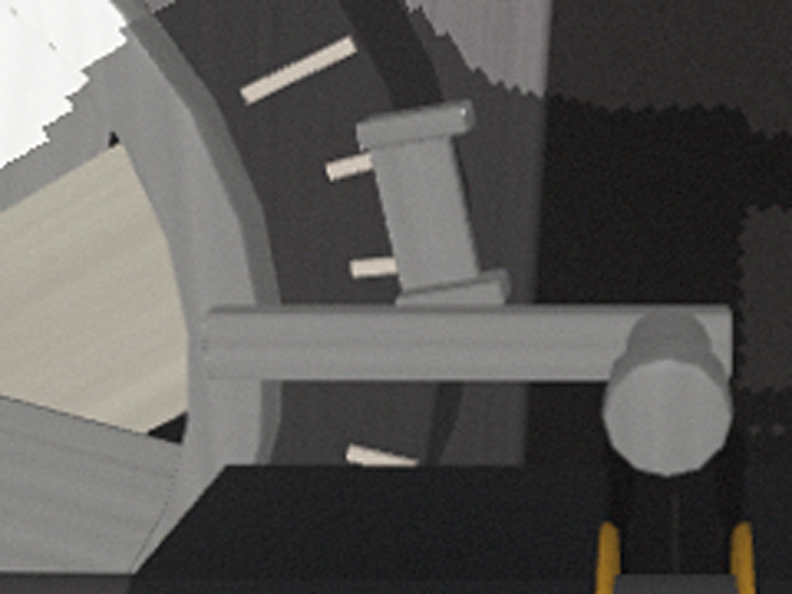

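Lever needs about +9 to +10° more. I'll push 8° now and then check from near.

```bash
python3 - <<'E'
from arc import arc
arc((.5295,.0785),.135,-17.5,[-26,-24,-22,-20,-19,-18,-17],(.6405,-.0003),62,90)
E
```

```text
-26 [2.7 3.9] 2 -> [643.2   3.6]
-24 [2.5 4. ] 2 -> [645.7   7.6]
-22 [2.4 4.1] 2 -> [648.1  11.7]
-20 [2.3 4.2] 2 -> [650.4  15.9]
-19 [1.1 2.1] 1 -> [651.4  18. ]
-18 [1.  2.1] 1 -> [652.5  20.1]
-17 [1.  2.2] 1 -> [653.5  22.3]
```

{"op": "send_rows", "data": {"rows": [{"hand":0,"x":2.7,"y":3.9,"z":0,"roll":2},{"hand":0,"x":2.6,"y":4,"z":0,"roll":2},{"hand":0,"x":2.4,"y":4.1,"z":0,"roll":2},{"hand":0,"x":2.3,"y":4.2,"z":0,"roll":2},{"hand":0,"x":0,"y":0,"z":0,"roll":0},{"hand":0,"x":0,"y":0,"z":0,"roll":0},{"hand":0,"x":0,"y":0,"z":0,"roll":0}]}}

```text
time: 5.0
position: [0.6503, 0.0158, 0.1442]
tool_rot: [-2.569, -1.807, 0.0]
ft_force: [1.0, 0.5, -0.2]
grip_width: 0.009
grip_force: 0.0
```

```bash
python3 - <<'E'
from h import *
s=get_state();print(s["position"],s["ft_force"])
a=get_image("wrist");cv2.imwrite("pics/w3.png",a)
a=a[150:330,110:350];cv2.imwrite("pics/w3c.png",cv2.resize(a,None,fx=3.3,fy=3.3,interpolation=cv2.INTER_CUBIC))
np.save("w3cal.npy",get_calibration("wrist"),allow_pickle=True)
E
```

```text
[0.65031321 0.015768   0.14416318] [ 1.00130107  0.49201098 -0.21739375]
```

View pics/w3c.png

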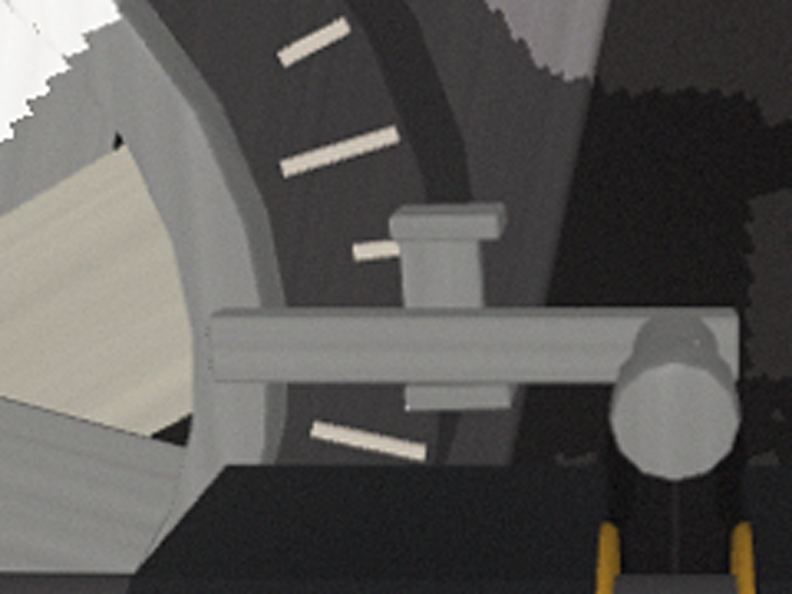

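The ears' top faces centre at about crop rows 224.5 and 395.5. The arm's top face spans rows 314–381, centre 347.5. I'm converting these at their own heights.

```bash
cat > rel.py <<'E'
from h import *
def rel(cal,ears,armx,arm,cr=(110,150),k=3.3):
    f=lambda p:(p[0]/k+cr[0]-.35,p[1]/k+cr[1]-.35)
    e=at("wrist",[f(p) for p in ears],.055,cal)[:,:2]; a=at("wrist",[f(p) for p in arm],.064,cal)[:,:2]
    d=a[1]-a[0];d/=np.hypot(*d);m=e.mean(0)-a[0];lat=d[0]*m[1]-d[1]*m[0]
    print("ear gap",np.hypot(*(e[1]-e[0])),"arm dir",np.degrees(np.arctan2(d[1],d[0])),"clip lateral of arm mm",lat*1000,"deg at r=102",np.degrees(lat/.102), "clip mid",e.mean(0))
E
python3 - <<'E'
from rel import *
cal=np.load("w3cal.npy",allow_pickle=True).item()
rel(cal,[(447,224.5),(458,395.5)],0,[(300,347.5),(600,347.5)])
rel(cal,[(447,224.5),(458,395.5)],0,[(215,347.5),(735,346.5)])
E
```

```text
ear gap 0.025993015589009405 arm dir -19.743286921217532 clip lateral of arm mm 2.6156024350830807 deg at r=102 1.4692449060235433 clip mid [0.62772818 0.04730832]
ear gap 0.025993015589009405 arm dir -19.6311702034209 clip lateral of arm mm 2.5579278318698506 deg at r=102 1.4368477359332517 clip mid [0.62772818 0.04730832]
```

{"op": "send_rows", "data": {"rows": [{"hand":0,"x":0.6,"y":1.7,"z":0,"roll":0.7},{"hand":0,"x":0.6,"y":1.6,"z":0,"roll":0.7},{"hand":0,"x":0,"y":0,"z":0,"roll":0},{"hand":0,"x":0,"y":0,"z":0,"roll":0},{"hand":0,"x":0,"y":0,"z":0,"roll":0}]}}

```text
time: 5.55
position: [0.6517, 0.0188, 0.1443]
tool_rot: [2.547, 1.838, 0.0]
ft_force: [0.3, -0.0, -0.2]
grip_width: 0.005
grip_force: 0.2
```

```bash
python3 - <<'E'
from h import *
a=get_image("wrist");cv2.imwrite("pics/w4.png",a)
a=a[150:330,110:350];cv2.imwrite("pics/w4c.png",cv2.resize(a,None,fx=3.3,fy=3.3,interpolation=cv2.INTER_CUBIC))
np.save("w4cal.npy",get_calibration("wrist"),allow_pickle=True)
E
```

```text
(no output)
```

View pics/w4c.png

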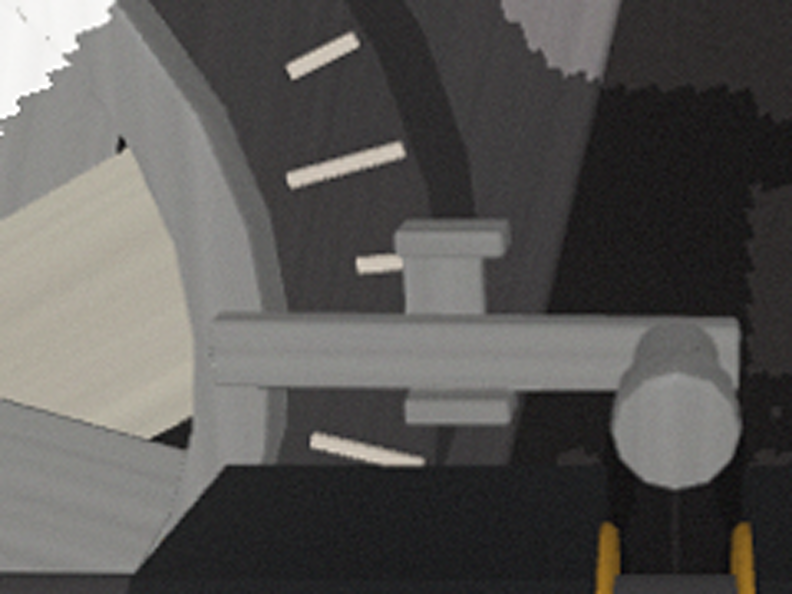

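```bash
python3 - <<'E'
from rel import *
cal=np.load("w4cal.npy",allow_pickle=True).item()
rel(cal,[(452,240.5),(460,409.5)],0,[(250,351.5),(600,356)])
import cv2
g=cv2.cvtColor(cv2.imread("pics/w4.png"),6).astype(int)
for x in(236,246,256): print(x,g[214:282,x].tolist())
E
```

```text
ear gap 0.025870567751609657 arm dir -19.116819478309353 clip lateral of arm mm 1.2933233787726164 deg at r=102 0.726489913228142 clip mid [0.62795334 0.04755628]
236 [58, 55, 79, 102, 105, 98, 122, 136, 137, 132, 131, 131, 130, 127, 130, 135, 133, 133, 133, 133, 134, 136, 134, 136, 134, 136, 135, 135, 136, 135, 131, 114, 105, 106, 127, 139, 135, 139, 137, 136, 138, 135, 135, 135, 137, 139, 142, 140, 142, 138, 138, 137, 133, 128, 111, 101, 101, 113, 129, 134, 134, 134, 129, 135, 97, 65, 63, 60]
246 [42, 42, 72, 96, 104, 99, 121, 137, 136, 133, 132, 135, 135, 125, 134, 141, 141, 141, 141, 140, 138, 138, 138, 140, 142, 138, 141, 138, 140, 140, 139, 116, 105, 105, 127, 135, 141, 140, 139, 139, 137, 136, 132, 133, 137, 140, 141, 140, 141, 138, 133, 136, 136, 129, 108, 104, 101, 119, 128, 134, 131, 130, 133, 138, 92, 53, 40, 44]
256 [58, 60, 79, 104, 104, 99, 127, 139, 138, 132, 133, 136, 136, 117, 93, 83, 85, 89, 86, 85, 94, 93, 96, 94, 101, 104, 106, 107, 110, 113, 111, 107, 106, 106, 123, 136, 137, 134, 139, 139, 134, 137, 133, 131, 136, 136, 143, 138, 141, 141, 134, 130, 132, 121, 110, 102, 102, 120, 129, 135, 135, 131, 133, 137, 103, 63, 56, 61]
```

Subpixel rows agree: about 1.2 mm at the mark still to go, which is about 1.6 mm at the peg.

{"op": "send_rows", "data": {"rows": [{"hand":0,"x":0.2,"y":0.5,"z":0,"roll":0},{"hand":0,"x":0.2,"y":0.5,"z":0,"roll":0},{"hand":0,"x":0.1,"y":0.5,"z":0,"roll":0},{"hand":0,"x":0,"y":0,"z":0,"roll":0},{"hand":0,"x":0,"y":0,"z":0,"roll":0},{"hand":0,"x":0,"y":0,"z":0,"roll":0}]}}

```text
time: 6.2
position: [0.6522, 0.0203, 0.1443]
tool_rot: [2.547, 1.838, 0.0]
ft_force: [1.3, -0.9, -0.3]
grip_width: 0.006
grip_force: 0.3
```

```bash
cat > prof.py <<'E'
from rel import *
import sys
a=get_image("wrist");cv2.imwrite("pics/"+sys.argv[1],a);cal=get_calibration("wrist");np.save("cal5.npy",cal,allow_pickle=True)
s=get_state();print(s["position"],s["ft_force"],s["time"])
g=cv2.cvtColor(a,6).astype(int)
for x in(210,246,280): print(x,g[214:292,x].tolist())
E
python3 prof.py w5.png
```

```text
[0.65220875 0.02030262 0.14430536] [ 0.11600259 -1.04380139 -0.08606976] 6.25
210 [60, 59, 62, 58, 63, 64, 64, 60, 63, 62, 59, 58, 61, 63, 61, 63, 61, 62, 62, 58, 63, 60, 60, 61, 60, 59, 58, 60, 61, 62, 60, 64, 100, 108, 111, 134, 136, 139, 140, 138, 140, 138, 139, 134, 132, 138, 143, 142, 143, 140, 136, 136, 138, 134, 95, 68, 61, 60, 61, 60, 60, 58, 63, 60, 60, 59, 59, 58, 57, 55, 70, 149, 188, 189, 194, 169, 79, 30]
246 [42, 47, 42, 42, 42, 61, 96, 109, 98, 115, 137, 140, 135, 134, 133, 131, 137, 140, 140, 138, 141, 140, 139, 140, 139, 139, 140, 140, 138, 139, 140, 132, 114, 104, 111, 129, 142, 139, 139, 139, 139, 134, 137, 134, 132, 139, 137, 141, 142, 137, 137, 135, 136, 130, 122, 135, 141, 114, 99, 100, 117, 131, 136, 132, 133, 132, 135, 97, 49, 39, 43, 41, 47, 51, 55, 58, 58, 36]
280 [62, 58, 60, 58, 56, 58, 57, 55, 48, 51, 46, 45, 40, 37, 32, 24, 28, 31, 31, 28, 28, 27, 28, 28, 28, 30, 27, 29, 31, 32, 26, 36, 91, 105, 113, 128, 141, 136, 139, 142, 139, 138, 134, 133, 133, 134, 137, 138, 141, 140, 136, 135, 136, 133, 88, 37, 31, 30, 29, 30, 30, 27, 25, 29, 31, 29, 29, 27, 27, 26, 31, 30, 32, 45, 36, 38, 43, 33]
```

```bash
python3 - <<'E'
from rel import *
cal=np.load("cal5.npy",allow_pickle=True).item()
rel(cal,[(246,226.5),(248,277.5)],0,[(210,258.05),(280,258.1)],(.35,.35),1)
rel(np.load("w4cal.npy",allow_pickle=True).item(),[(246,223.5),(248,274.5)],0,[(210,257.2),(280,258)],(.35,.35),1)
E
```

```text
ear gap 0.025912549746281686 arm dir -18.3843624996831 clip lateral of arm mm -0.11041278330437779 deg at r=102 -0.062021436153268314 clip mid [0.62739881 0.04738036]
ear gap 0.02579801151684567 arm dir -19.033281466535254 clip lateral of arm mm 1.174930712091714 deg at r=102 0.6599859904230946 clip mid [0.62741202 0.04727673]
```

The arm stands within 0.1° of midway. I'm backing off and lifting, then going round to the clamp with a +70° roll so that I push with the finger's −x face.

{"op": "send_rows", "data": {"rows": [{"hand":0,"x":-2,"y":-6,"z":0,"roll":0},{"hand":0,"x":-4,"y":-12,"z":0,"roll":0},{"hand":0,"x":0,"y":0,"z":40,"roll":0},{"hand":0,"x":0,"y":0,"z":40,"roll":0},{"hand":0,"x":0,"y":0,"z":20,"roll":0},{"hand":0,"x":-7,"y":20,"z":0,"roll":7},{"hand":0,"x":-7,"y":20,"z":0,"roll":7},{"hand":0,"x":-7,"y":20,"z":0,"roll":7},{"hand":0,"x":-7,"y":22,"z":0,"roll":7},{"hand":0,"x":-7,"y":22,"z":0,"roll":7}]}}

```text
time: 7.25
position: [0.6107, 0.1058, 0.2443]
tool_rot: [1.872, 2.523, -0.001]
ft_force: [-0.2, 0.3, -0.4]
grip_width: 0.003
grip_force: 0.0
```

{"op": "send_rows", "data": {"rows": [{"hand":0,"x":-8,"y":24,"z":0,"roll":7},{"hand":0,"x":-8,"y":24,"z":0,"roll":7},{"hand":0,"x":-8,"y":23,"z":0,"roll":7},{"hand":0,"x":-8,"y":23,"z":0,"roll":7},{"hand":0,"x":-8,"y":23,"z":0,"roll":7},{"hand":0,"x":0,"y":0,"z":0,"roll":0},{"hand":0,"x":0,"y":0,"z":0,"roll":0}]}}

```text
time: 7.95
position: [0.5712, 0.2225, 0.2442]
tool_rot: [1.034, 2.966, -0.001]
ft_force: [0.2, -0.5, 0.3]
grip_width: 0.004
grip_force: 0.0
```

```bash
python3 - <<'E'
from h import *; from arc import arc
s=get_state();print(s["position"],s["tool_rot"],s["joint_positions"],s["ft_force"])
P=(.5695,.1558);p=s["position"][:2]
arc(P,.055,40,[52],p,142,90)
arc(P,.055,16.5,[57]+list(range(52,-14,-4)),(.5719,.2237),142,90)
E
```

```text
[0.5711963  0.22252902 0.24416479] [ 1.03381182e+00  2.96621705e+00 -1.27898748e-03] [ 0.39732907  0.4680579  -1.05936724  1.58473313  0.41727989  1.33592422
  0.18499079] [ 0.17112023 -0.51720842  0.26217414]
52 [0.6 1.2] 0 -> [571.8 223.8]
57 [ 13.7 -12.8] 5 -> [585.6 210.9]
52 [ 4.7 -1.6] -5 -> [590.4 209.3]
48 [ 3.7 -1.6] -4 -> [594.  207.7]
44 [ 3.6 -1.8] -4 -> [597.6 205.9]
40 [ 3.4 -2.1] -4 -> [601.  203.8]
36 [ 3.3 -2.3] -4 -> [604.3 201.5]
32 [ 3.1 -2.5] -4 -> [607.4 198.9]
28 [ 2.9 -2.7] -4 -> [610.3 196.2]
24 [ 2.7 -2.9] -4 -> [613.  193.2]
20 [ 2.5 -3.1] -4 -> [615.5 190.1]
16 [ 2.3 -3.3] -4 -> [617.8 186.8]
12 [ 2.  -3.4] -4 -> [619.9 183.4]
8 [ 1.8 -3.6] -4 -> [621.7 179.8]
4 [ 1.5 -3.7] -4 -> [623.2 176.1]
0 [ 1.3 -3.8] -4 -> [624.5 172.3]
-4 [ 1.  -3.9] -4 -> [625.5 168.4]
-8 [ 0.7 -3.9] -4 -> [626.3 164.5]
-12 [ 0.5 -4. ] -4 -> [626.7 160.5]
```

{"op": "send_rows", "data": {"rows": [{"hand":0,"x":0,"y":1,"z":-30,"roll":0},{"hand":0,"x":0,"y":0,"z":-30,"roll":0},{"hand":0,"x":0,"y":0,"z":-20,"roll":0},{"hand":0,"x":0,"y":0,"z":-20,"roll":0},{"hand":0,"x":0,"y":0,"z":0,"roll":0},{"hand":0,"x":7,"y":-6.5,"z":0,"roll":0},{"hand":0,"x":7,"y":-6.5,"z":0,"roll":0},{"hand":0,"x":4.7,"y":-1.6,"z":0,"roll":0},{"hand":0,"x":3.7,"y":-1.6,"z":0,"roll":-4},{"hand":0,"x":3.6,"y":-1.8,"z":0,"roll":-4}]}}

```text
time: 8.95
position: [0.5976, 0.2067, 0.1451]
tool_rot: [-1.241, -2.886, -0.002]
ft_force: [-0.8, 2.5, -0.0]
grip_width: 0.003
grip_force: 0.9
```

{"op": "send_rows", "data": {"rows": [{"hand":0,"x":3.4,"y":-2.1,"z":0,"roll":-4},{"hand":0,"x":3.3,"y":-2.3,"z":0,"roll":-4},{"hand":0,"x":3.1,"y":-2.5,"z":0,"roll":-4},{"hand":0,"x":2.9,"y":-2.7,"z":0,"roll":-4},{"hand":0,"x":2.7,"y":-2.9,"z":0,"roll":-4},{"hand":0,"x":2.5,"y":-3.1,"z":0,"roll":-4},{"hand":0,"x":2.3,"y":-3.3,"z":0,"roll":-4},{"hand":0,"x":2,"y":-3.4,"z":0,"roll":-4},{"hand":0,"x":1.8,"y":-3.6,"z":0,"roll":-4},{"hand":0,"x":1.5,"y":-3.7,"z":0,"roll":-4}]}}

```text
time: 9.95
position: [0.6234, 0.1777, 0.1453]
tool_rot: [-2.152, -2.288, -0.004]
ft_force: [-0.4, 3.0, -1.0]
grip_width: 0.004
grip_force: 1.0
```

```bash
python3 - <<'E'
from h import *
s=get_state();print(s["position"],s["ft_force"],s["time"])
cv2.imwrite("pics/w6.png",get_image("wrist"))
E
```

```text
[0.62340797 0.17768272 0.14527914] [-0.4435295   3.00865686 -0.97776011] 9.95
```

View pics/w6.png

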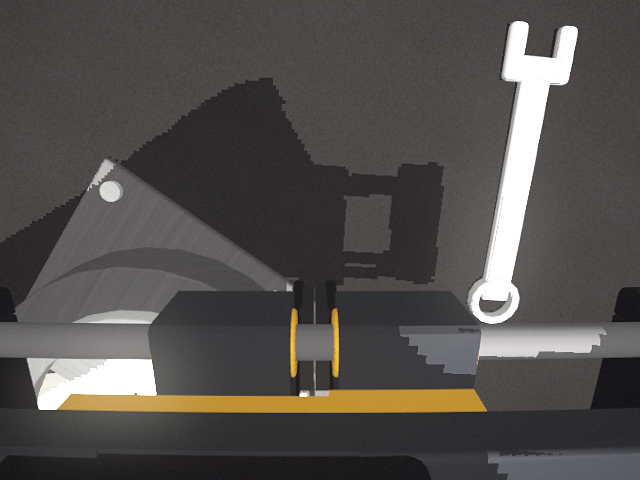

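The clamp peg is hidden behind the fingers in this view, but the steady 3 N reaction shows it is being pushed. I'll keep going to the stop by force.

{"op": "send_rows", "data": {"rows": [{"hand":0,"x":1.3,"y":-3.8,"z":0,"roll":-4},{"hand":0,"x":1,"y":-3.9,"z":0,"roll":-4},{"hand":0,"x":0.5,"y":-2,"z":0,"roll":-2},{"hand":0,"x":0.3,"y":-2,"z":0,"roll":-2},{"hand":0,"x":0,"y":0,"z":0,"roll":0}]}}

```text
time: 10.5
position: [0.6265, 0.1649, 0.145]
tool_rot: [2.377, 2.053, 0.002]
ft_force: [1.1, 1.8, 1.6]
grip_width: 0.008
grip_force: 0.9
```

{"op": "send_rows", "data": {"rows": [{"hand":0,"x":0.1,"y":-1,"z":0,"roll":-1},{"hand":0,"x":0,"y":0,"z":0,"roll":0}]}}

```text
time: 10.7
position: [0.6265, 0.1639, 0.1448]
tool_rot: [2.395, 2.032, 0.002]
ft_force: [2.1, 2.2, 1.5]
grip_width: 0.003
grip_force: 1.3
```

{"op": "send_rows", "data": {"rows": [{"hand":0,"x":0.1,"y":-1,"z":0,"roll":-1},{"hand":0,"x":0,"y":0,"z":0,"roll":0}]}}

```text
time: 10.9
position: [0.6266, 0.1637, 0.1448]
tool_rot: [2.413, 2.012, 0.004]
ft_force: [4.0, 2.7, 1.3]
grip_width: 0.006
grip_force: 2.5
```

{"op": "send_rows", "data": {"rows": [{"hand":0,"x":0,"y":-1,"z":0,"roll":0},{"hand":0,"x":0,"y":0,"z":0,"roll":0}]}}

```text
time: 11.1
position: [0.6265, 0.1636, 0.1449]
tool_rot: [-2.411, -2.013, -0.005]
ft_force: [4.4, 5.6, 1.6]
grip_width: 0.002
grip_force: 3.3
```

{"op": "send_rows", "data": {"rows": [{"hand":0,"x":0,"y":-1,"z":0,"roll":0},{"hand":0,"x":0,"y":0,"z":0,"roll":0}]}}

```text
time: 11.3
position: [0.6265, 0.1634, 0.1449]
tool_rot: [-2.41, -2.013, -0.007]
ft_force: [3.4, 7.5, 1.0]
grip_width: 0.003
grip_force: 4.0
```

Force rises to 7.5 N with no further motion, so the clamp is on its stop. I'm backing off, lifting, and returning above the lever to check it.

{"op": "send_rows", "data": {"rows": [{"hand":0,"x":1,"y":8,"z":0,"roll":0},{"hand":0,"x":2,"y":14,"z":0,"roll":0},{"hand":0,"x":0,"y":0,"z":40,"roll":0},{"hand":0,"x":0,"y":0,"z":40,"roll":0},{"hand":0,"x":0,"y":0,"z":20,"roll":0},{"hand":0,"x":0,"y":-30,"z":0,"roll":-1},{"hand":0,"x":4,"y":-40,"z":0,"roll":-2},{"hand":0,"x":4,"y":-40,"z":0,"roll":-2},{"hand":0,"x":4,"y":-40,"z":0,"roll":-2},{"hand":0,"x":4,"y":-40,"z":0,"roll":-1}]}}

```text
time: 12.3
position: [0.6442, -0.0082, 0.2435]
tool_rot: [-2.547, -1.837, 0.004]
ft_force: [-0.1, -0.3, 0.8]
grip_width: 0.009
grip_force: 0.0
```

{"op": "send_rows", "data": {"rows": [{"hand":0,"x":0,"y":-10,"z":0,"roll":0},{"hand":0,"x":0,"y":0,"z":0,"roll":0},{"hand":0,"x":0,"y":0,"z":0,"roll":0}]}}

```text
time: 12.6
position: [0.6445, -0.0149, 0.2439]
tool_rot: [-2.544, -1.84, 0.001]
ft_force: [0.4, 1.2, -0.3]
grip_width: 0.001
grip_force: 0.0
```

```bash
python3 - <<'E'
from h import *
s=get_state();print(s["position"],s["tool_rot"],s["ft_force"],s["time"])
a=get_image("wrist");cv2.imwrite("pics/w7.png",a);cal=get_calibration("wrist");np.save("cal7.npy",cal,allow_pickle=True)
sc=get_image("scene");cv2.imwrite("pics/s7.png",sc)
c=np.array([.5295,.0785]);A=np.radians(-18.)
u=np.array([np.cos(A),np.sin(A)]);t=np.array([-u[1],u[0]])
# profile along tangent in wrist at r=.102 (height 58)
g=cv2.cvtColor(a,6)
clip=np.array([.6274,.0474])
ss=np.arange(-20,20.5,.5)
for r in(0,):
  P=[[*(clip+t*v/1000),.055] for v in ss];uv=proj("wrist",P,cal).astype(np.float32)
  pr=cv2.remap(g,uv[:,0],uv[:,1],cv2.INTER_LINEAR).ravel();print(uv[0],uv[-1]);print(list(zip(ss.tolist(),pr.tolist())))
P=(.5695,.1558)
for ang in(52,-1.3,-10.3):
  q=[P[0]+.055*np.cos(np.radians(ang)),P[1]+.055*np.sin(np.radians(ang)),.091]
  for n,im in(("wrist",a),("scene",sc)):
    print(ang,n,proj(n,[q],cal if n=="wrist" else None).round(0))
# scene diff blobs
d=cv2.absdiff(cv2.imread("pics/scene0.png"),sc).max(2)[220:330,290:440]
n,l,st,ct=cv2.connectedComponentsWithStats((d>50).astype(np.uint8))
for i in range(1,n):
  if st[i,4]>8: print("diff",ct[i]+[290,220],st[i,4])
E
```

```text
[ 0.64449465 -0.0149355   0.24391513] [-2.54414672e+00 -1.83992182e+00  5.45588277e-04] [ 0.41183552  1.21956993 -0.33638867] 12.6
[264.5591  190.99467] [262.52258 133.63628]
[(-20.0, 56), (-19.5, 54), (-19.0, 52), (-18.5, 51), (-18.0, 52), (-17.5, 51), (-17.0, 49), (-16.5, 47), (-16.0, 45), (-15.5, 50), (-15.0, 65), (-14.5, 98), (-14.0, 121), (-13.5, 133), (-13.0, 133), (-12.5, 134), (-12.0, 136), (-11.5, 134), (-11.0, 127), (-10.5, 124), (-10.0, 129), (-9.5, 136), (-9.0, 140), (-8.5, 139), (-8.0, 138), (-7.5, 140), (-7.0, 142), (-6.5, 145), (-6.0, 137), (-5.5, 128), (-5.0, 123), (-4.5, 132), (-4.0, 136), (-3.5, 137), (-3.0, 138), (-2.5, 140), (-2.0, 141), (-1.5, 140), (-1.0, 141), (-0.5, 139), (0.0, 136), (0.5, 135), (1.0, 138), (1.5, 140), (2.0, 140), (2.5, 141), (3.0, 142), (3.5, 141), (4.0, 135), (4.5, 133), (5.0, 134), (5.5, 138), (6.0, 139), (6.5, 140), (7.0, 141), (7.5, 141), (8.0, 141), (8.5, 141), (9.0, 139), (9.5, 138), (10.0, 138), (10.5, 133), (11.0, 125), (11.5, 128), (12.0, 131), (12.5, 134), (13.0, 137), (13.5, 138), (14.0, 140), (14.5, 130), (15.0, 94), (15.5, 61), (16.0, 47), (16.5, 45), (17.0, 47), (17.5, 44), (18.0, 45), (18.5, 48), (19.0, 45), (19.5, 43), (20.0, 44)]
52 wrist [[119. -84.]]
52 scene [[422. 289.]]
-1.3 wrist [[185. -14.]]
-1.3 scene [[400. 289.]]
-10.3 wrist [[190.   2.]]
-10.3 scene [[396. 288.]]
diff [301.04761905 233.87362637] 546
diff [325.21052632 222.42105263] 19
diff [336.58333333 221.5       ] 12
diff [320.42592593 233.24074074] 54
diff [357.25106125 264.67616737] 1649
diff [387.80952381 266.23809524] 21
diff [330.76923077 272.25      ] 52
diff [336.63013699 285.01369863] 73
diff [409.21590909 289.35227273] 176
diff [313.97142857 295.97142857] 35
diff [395.07692308 296.88461538] 26
diff [341.33333333 294.88888889] 9
diff [349.375      300.55357143] 56
diff [313.84615385 303.92307692] 13
diff [412.07692308 301.69230769] 13
diff [399.84210526 308.18421053] 38
```

Lever check after clamping: arm and clip centres agree to about 0.2 mm, and the clip is still where it was, so the damper hasn't shifted. The finger position at the stop matches the expected 1.257 rad to within 1–2°. The gripper is clear, so I'm handing in.

```bash
python3 -c "
from bench import *
print(close_job())"
```

```text
the job is handed in; nothing more can be done
None
```

The job is handed in at about 12.7 s: the lever arm stands within about 0.2 mm of midway between the clip's ears, and the clamp was then pushed until it met its stop (judged by force and finger position, since the camera's view of its peg was blocked).

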